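Work the bung out of the tall crock

TASK

Take the stopper out of the taller of the two stoneware crocks: it is gripped firmly, so hold its cross bar and rock it from side to side, across the bar, while lifting until it comes free. Then stand it upright on the small wooden trivet, foot down, and let go.

Things in the scene. Friction and masses are not known exactly. Their poses are not given: they have to be found in the camera images.
- stopper: Loose cork stopper of the taller crock, 89 mm high, 90 g. Origin: centre of its flat foot (30 mm across); z up its axis, x along the bar. Going up: plug widening to 38 mm; groove 30 mm across at 22 to 38 mm; tapered cork top 48 to 55 mm across up to 53 mm; stem 10 mm; bar. Lean it about its foot some 11 degrees (bar 15 mm sideways) to one side, as far to the other, twice; upright, it lifts out.
- bar (a point): Middle of the stopper's cross bar, the place to grip: a level dark-wood rod 18 mm thick and 62 mm long along the stopper's x, its centre line 80 mm above the foot and 27 mm above the cork. Pinch it from above, fingers closing along y; the stopper swings up to about 12 degrees about the bar, so the gripper may stay upright while it is moved sideways to lean the stopper.
- tall_crock: Taller, fixed white crock: 88 mm across, rim 80 mm high; a like but 50 mm high crock beside it is not meant (its stopper is fixed). Origin: centre of underside. The stopper's foot stands on a seat at 44 mm, bar within 0.1 rad of the crock's x. Cork shoes on the +y and -y sides of the neck hold the groove, so a straight pull stops after 6 mm; each gives way 5 mm at about 8 N and stays pushed back.
- trivet: Small flat wooden trivet lying fixed on the worktop, 110 x 110 x 12 mm (x, y, z), with two thin dark inlaid lines. Origin: centre of its underside, so its top is 12 mm above it. The stopper is to stand here.
Mind the look-alikes: they are no part of the job. What is shaped like the stopper but purple or turquoise is not meant.

How it is judged:
By the outcome, as a careful person would: the job done as asked, in the order asked, and still so for the second after the job is handed in, with the robot touching nothing.
It also fails if it takes over 45 s, if anything falls off the work surface, if the arm or the gripper's body presses on something with over 40 N, if the wrist force passes 120 N, or if a joint passes its speed limit or range.

ROBOT

A 7-joint arm with a two-finger parallel gripper is mounted at the origin on a cart in front of the work surface, level with it; the furniture and walls round the work are solid. World frame = base frame: x ahead of the robot, y to its left, z up, the work surface at z = 0. Lengths are in m, angles in rad, forces in N, time in s.
With the tool pointing down it reaches from about 0.425 to 1.025 m from the base axis. Payload 9.4 kg.
Tool frame: the origin (TCP) lies midway between the tips of the shut fingers; the grasp point (between the pads) lies 19 mm behind it (bot.grip_depth is the distance from the TCP to the grasp point, in m); z points along the fingers, y is the direction in which the jaws open and shut (so a half turn about z gives the same grasp; the last joint's range is limited). The gripper opens to 85 mm and grips with 20 to 120 N. Pads are 22 mm wide; open, the fingers measure 114 mm over their backs; the gripper's body (76 mm by 85 mm) begins 54 mm behind the grasp point. The pads swing forward as they close: fully open they stand 13 mm farther back than shut.
Start: joints at [1.272, 0.599, -0.003, 1.599, 0.002, 0.943, -0.08], TCP at [0.159, -0.707, 0.231] pointing down, gripper open.
Joint ranges: [-2.57, 2.57], [-0.35, 1.97], [-1.29, 1.29], [0.11, 2.56], [-1.05, 4.19], [0.11, 1.86], [-2.63, 2.63]. Speed limits (rad/s): [2.22, 2.22, 3.01, 3.01, 3.14, 3.14, 3.14].

INTERFACE

Orientations are given as a rotation vector (axis times angle).
In Python, from workcell import bot gives the robot as it stands. The module is installed in compiled form; this text tells all that it offers.
- The arm moves only by the tool send_rows, never from a script. Its argument "increments" is a list that holds one entry, the list of rows, each a list of 5 numbers: the shift along the tool's x, y, z in units of 25 mm (1.0 is 25 mm), then the turn about the tool's z in units of 8 degrees (1.0 is 8 degrees), then the opening in per cent of the stroke, from 0 (shut) to 100 (fully open). In form: [[[x, y, z, spin, fingers], ...]]. A call has 1 to 20 rows; each row shifts and turns the pose as measured when the row begins, along the tool's axes as they then stand; what a row does not reach is not made up. A row lasts 1/10 s, in which the tool goes at most 50 mm and 8.59 degrees, less where a joint would pass 70% of its speed; a pose out of reach is approached as far as the arm can. A call is refused whole if a number of a shift passes 1 or a number of a turn 1, either way. A call with a gripper value outside its range is refused whole. The fingers move at their own pace and stop on an object; "newtons" is the grip in N (left out, the last holds). Time passes only in rows, so rows that do not move let the fingers close. It gives the time, the measured TCP pose, the force and the opening at its end, in the units of the state.
- bot.sense(): the state, without advancing time (a new reading comes with each control period).
- bot.camera(name): name is "side" or "top" or "wrist"; returns a dict with "pixels" (480x640x3 uint8, red, green, blue), "vertical_fov" (degrees; the focal length in pixels is half the picture's height over the tangent of half this angle, whatever the lens; pixels are square), "cx", "cy" (the principal point, pixels), "xyz" and "rotation" of the camera in the world. Camera axes: x right, y down, z forward; pixel columns grow to the right and rows downward; lengths in m; the calibration is good to about 2 mm. The wrist camera is an equidistant fisheye: a pixel r from the principal point sees the ray r / f radians off the axis. A picture is of the moment at which its call begins. There is no depth.
- bot.hand_in(): hands the job in, once; it reports no verdict.
The state is a dict: "time": time; "joint_pos": joint angles; "joint_velocities": joint speeds; "joint_efforts": joint torques, N m; "eef_pos": TCP position; "eef_rot": TCP orientation; "ft_force": force on the tool from outside, world axes, zero at the start; "moment": the same for the moment, N m; "finger_gap": opening from 0.0 (shut) to 1.0 (fully open).
Only numpy, scipy, OpenCV 4.12 (cv2) and the standard library are available. Lean on these libraries where they do the work, as an engineer would, in place of code of your own. Each camera call takes 0.05 s, during which the arm holds its last target. There are 200 camera calls.

## Working session

There is one attempt and no reset: what is moved stays moved. The work goes in short steps, Python scripts to look and compute and a tool call to move; the robot and the scene stay as the last step left them, time stands still between calls to the robot, and variables do not carry over. Pictures are saved under pics/ and viewed, about 8 in all and at most 12, crops included, and the job is handed in when it is done.

Besides the shell and the picture viewer there is one more tool, called after "Emit:" by a JSON object that holds its "op" and its "data", one argument or row to a line. send_rows: Moves the arm, as the interface text tells. Its arguments: {"type":"object","properties":{"increments":{"type":"array"},"newtons":{"type":"number"}},"required":["increments"]}

```bash
mkdir -p pics; cat > h.py <<'E'
import numpy as np, cv2
from workcell import bot
from scipy.spatial.transform import Rotation as R
def snap(n,f):
    c=bot.camera(n); cv2.imwrite('pics/'+f,c['pixels'][:,:,::-1]); 
    np.savez('pics/'+f[:-4]+'.npz',**{k:np.array(v) for k,v in c.items()}); return c
def load(f): return dict(np.load('pics/'+f+'.npz'))
def rot(c):
    r=np.array(c['rotation']); return r if r.shape==(3,3) else R.from_rotvec(r).as_matrix()
def foc(c): return 240/np.tan(np.radians(float(c['vertical_fov']))/2)
def atz(c,u,v,z,fish=False):
    f=foc(c); d=np.array([u-c['cx'],v-c['cy']],float)/f
    if fish:
        r=np.hypot(*d); d=np.array([*(d*np.sinc(r/np.pi)),np.cos(r)])
    else: d=np.array([*d,1])
    d=rot(c)@d; p=np.array(c['xyz']); return p+d*(z-p[2])/d[2]
def proj(c,P):
    q=rot(c).T@(np.array(P)-c['xyz']); return q[:2]/q[2]*foc(c)+[c['cx'],c['cy']]
E
python3 - <<'E'
from h import *
for n in('side','top'):
    c=snap(n,n+'0.png'); print(n,c['xyz'],np.round(rot(c),3).tolist(),c['vertical_fov'],c['cx'],c['cy'])
s=bot.sense();print(s)
print(bot.grip_depth)
E
```

```text
side [-0.30013989  1.00643247  0.76998338] [[-0.826, -0.25, 0.505], [-0.563, 0.335, -0.756], [0.02, -0.908, -0.417]] 46.117743931916834 322.909611479894 249.86991944184436
top [ 0.46564042 -0.21722348  1.06318519] [[-0.028, -0.998, 0.064], [-0.999, 0.03, 0.027], [-0.028, -0.063, -0.998]] 56.83370789870355 325.3569764661657 239.73440293800306
{'time': 0.1, 'joint_pos': array([ 1.27226166,  0.60004244, -0.00257311,  1.60004818,  0.00181625,
        0.94291949, -0.07981541]), 'joint_velocities': array([-0.00065115, -0.00174777, -0.00061897, -0.00208028,  0.00012554,
       -0.00211998,  0.00013532]), 'joint_efforts': array([ 5.13827603e-03, -7.77993107e+01,  1.56932238e+00, -2.58619738e+01,
        1.25737803e-02,  5.59488981e-03,  5.17768399e-06]), 'eef_pos': array([ 0.15942163, -0.70681764,  0.23050544]), 'eef_rot': array([-3.12089601e+00, -3.47709987e-01,  4.44994302e-04]), 'ft_force': array([ 0.23284132, -0.00387003, -0.56741228]), 'moment': array([-0.00389245,  0.07137782,  0.03396908]), 'finger_gap': 1.0029716038083267}
0.0187
```

View pics/side0.png

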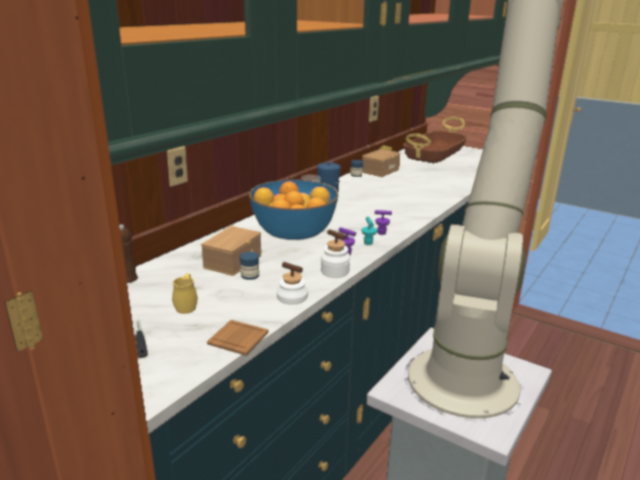

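View pics/top0.png

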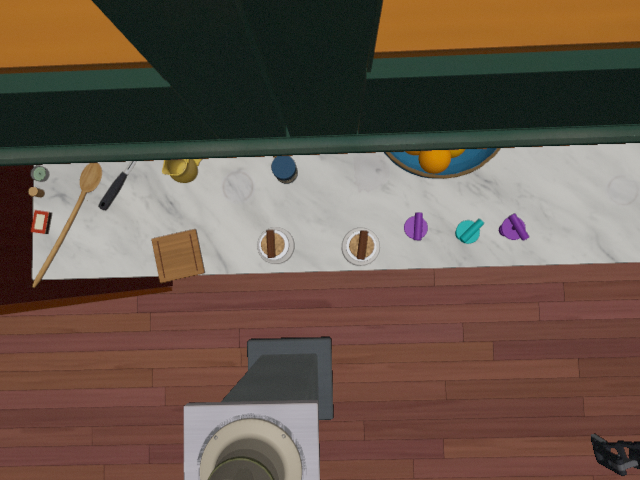

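Side view: the crock at (335,260) is the taller of the two, and the one at (292,288) beside the trivet (238,337) is the shorter. Top view: crocks at (275,246) and (361,246), trivet at (178,256).

Look-alikes (top view): fixed stopper in the short crock (275,246), purple (416,226), turquoise (469,231), purple (514,228). My choice is the crock at (361,246). I'll check it in a close crop.

```bash
python3 - <<'E'
from h import *
T=load('top0');S=load('side0')
a=T['pixels'][205:290,140:400]; b=S['pixels'][215:355,200:400]
a=cv2.resize(a,None,fx=3,fy=3,interpolation=2);b=cv2.resize(b,None,fx=2.4,fy=2.4,interpolation=2)
im=np.zeros((a.shape[0]+b.shape[0],a.shape[1],3),np.uint8);im[:a.shape[0]]=a;im[a.shape[0]:,:b.shape[1]]=b
cv2.imwrite('pics/crop0.png',im[:,:,::-1]);print(im.shape)
# dark bar segmentation near both
hsv=T['pixels'].astype(int)
for n,(u,v) in dict(short=(271,244),tall=(362,245)).items():
  w=hsv[v-22:v+22,u-14:u+14]; m=((w.sum(2)<190)).astype(np.uint8)
  k,l,st,ce=cv2.connectedComponentsWithStats(m); j=1+st[1:,4].argmax()
  pts=np.argwhere(l==j)[:,::-1].astype(np.float32)+[u-14,v-22]
  r=cv2.minAreaRect(pts.astype(np.float32)); c=pts.mean(0)
  for z in(.094,.133,.124): print(n,z,c,atz(T,*c,z),proj(S,atz(T,*c,z)))
  mu,ev=cv2.PCACompute(pts.astype(np.float32),None);p=atz(T,*c,.133);q=atz(T,*(c+ev[0]*10),.133)
  print('ang',np.degrees(np.arctan2(*(q-p)[:2][::-1])),r,len(pts))
  for (du,dv) in((0,0),):pass
for uv in((152,240),(198,230),(205,272),(158,282)): print(atz(T,*uv,.012), proj(S,atz(T,*uv,.012)))
E
```

```text
(591, 780, 3)
short 0.094 [270.34920635 244.02645503] [ 0.52221951 -0.07037955  0.094     ] [290.42761987 267.71367766]
short 0.133 [270.34920635 244.02645503] [ 0.51994277 -0.07628855  0.133     ] [292.4037355  254.00322238]
short 0.124 [270.34920635 244.02645503] [ 0.52046817 -0.07492494  0.124     ] [291.94467874 257.1881965 ]
ang -178.02182851259036 ((270.5, 244.0), (26.0, 7.0), 90.0) 189
tall 0.094 [361.72195122 244.88292683] [ 0.51438883 -0.27056182  0.094     ] [333.82468948 244.0127461 ]
tall 0.133 [361.72195122 244.88292683] [ 0.51242719 -0.26841548  0.133     ] [334.36408364 232.17642653]
tall 0.124 [361.72195122 244.88292683] [ 0.51287988 -0.26891079  0.124     ] [334.23850747 234.93203595]
ang 171.43653207530951 ((361.8719787597656, 244.65243530273438), (7.840639591217041, 27.387022018432617), 6.340191841125488) 205
[0.54518081 0.22714366 0.012     ] [206.43503379 341.36900461]
[0.5658735  0.11550016 0.012     ] [232.25286667 318.47397308]
[0.4649135  0.09967216 0.012     ] [267.21733191 328.51545481]
[0.44426757 0.21297846 0.012     ] [242.68355872 353.17326324]
```

View pics/crop0.png

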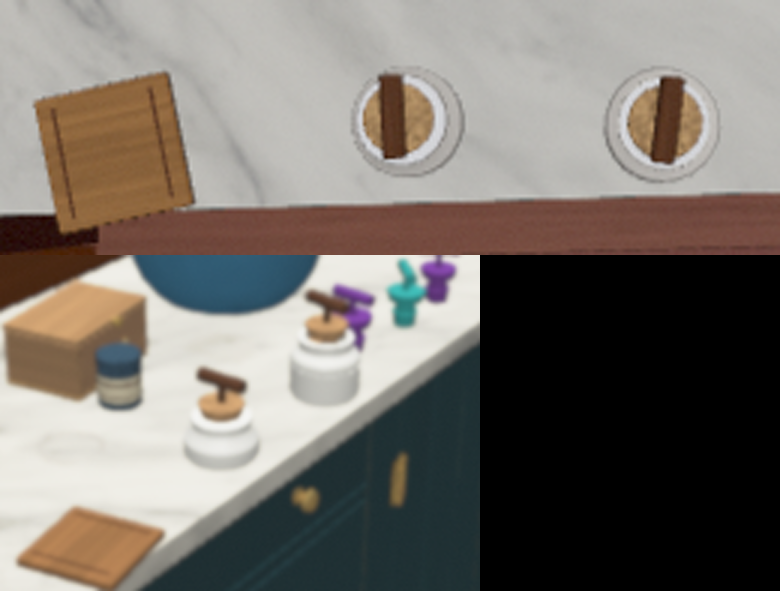

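The close crop confirms the choice: the crock at (361,246) in the top view is the taller one. The bar projects to (334,235) in the side view at z=0.124 and is seen at (336,234), so the two views agree. Moving over it now, high up.

Emit:
{"op": "send_rows", "data": {
  "increments": [
    [[0, 0, 0, 0.9, 100], [0, 0, 0, 0.9, 100], [0, 0, 0, 0.9, 100], [0.57, -0.97, 0, 0, 100], [0.57, -0.97, 0, 0, 100], [0.57, -0.97, 0, 0, 100], [0.57, -0.97, 0, 0, 100], [0.57, -0.97, 0, 0, 100], [0.57, -0.97, 0, 0, 100], [0.57, -0.97, 0, 0, 100], [0.57, -0.97, 0, 0, 100], [0.57, -0.97, 0, 0, 100], [0.57, -0.97, 0, 0, 100], [0.57, -0.97, 0, 0, 100], [0.57, -0.97, 0, 0, 100], [0.57, -0.97, 0, 0, 100], [0.57, -0.97, 0, 0, 100], [0.57, -0.97, 0, 0, 100], [0.57, -0.97, 0, 0, 100], [0, 0, 0, 0, 100]]
  ],
  "newtons": 60
}}

```text
time: 2.1
eef_pos: [0.4583, -0.3463, 0.2235]
eef_rot: [-3.118, 0.271, 0.015]
ft_force: [0.0, -0.6, 0.6]
finger_gap: 0.998
```

```bash
cat >> h.py <<'E'
def need(p,yaw):
    "tool-frame units to bring TCP to p, with tool x at yaw deg (half-turn free)"
    s=bot.sense(); M=R.from_rotvec(s['eef_rot']).as_matrix(); d=np.array(p)-s['eef_pos']
    y=np.degrees(np.arctan2(M[1,0],M[0,0])); dy=(y-yaw+90)%180-90
    print('t',round(s['time'],2),'tcp',s['eef_pos'].round(4),'yaw',round(y,2),'tilt',np.round(M[:,2],3),'F',s['ft_force'].round(1),'gap',round(s['finger_gap'],3))
    print(' need xyz units',(M.T@d/.025).round(3),'spin units',round(dy/8,3),'q',s['joint_pos'].round(2))
E
python3 - <<'E'
from h import *
need((.513,-.269,.231),-8.5)
E
```

```text
t 2.1 tcp [ 0.4583 -0.3463  0.2235] yaw -9.93 tilt [-0.009  0.013 -1.   ] F [ 0.  -0.6  0.6] gap 0.998
 need xyz units [ 1.619 -3.427 -0.281] spin units -0.179 q [ 0.49  0.43  0.09  1.95 -0.06  0.77 -1.13]
```

Emit:
{"op": "send_rows", "data": {
  "increments": [
    [[0.42, -0.88, 0, -0.18, 100], [0.42, -0.88, 0, 0, 100], [0.42, -0.88, 0, 0, 100], [0.4, -0.85, 0, 0, 100], [0, 0, 0, 0, 100]]
  ]
}}

```text
time: 2.6
eef_pos: [0.5128, -0.265, 0.2227]
eef_rot: [-3.121, 0.233, 0.019]
ft_force: [0.4, -0.5, 0.4]
finger_gap: 1.001
```

```bash
python3 - <<'E'
from h import *
need((.513,-.269,.231),-8.5)
c=snap('wrist','w1.png'); print(c['xyz'],rot(c).round(3).tolist(),c['vertical_fov'],c['cx'],c['cy'])
E
```

```text
t 2.6 tcp [ 0.5128 -0.265   0.2227] yaw -8.52 tilt [-0.011  0.013 -1.   ] F [ 0.4 -0.5  0.4] gap 1.001
 need xyz units [ 0.027  0.154 -0.334] spin units -0.002 q [ 0.33  0.44  0.07  1.94 -0.05  0.78 -1.28]
[ 0.59421748 -0.27879429  0.36461405] [[-0.149, -0.934, -0.324], [-0.989, 0.137, 0.059], [-0.011, 0.329, -0.944]] 65.70646984690485 319.17267242916535 245.55290394056868
```

View pics/w1.png

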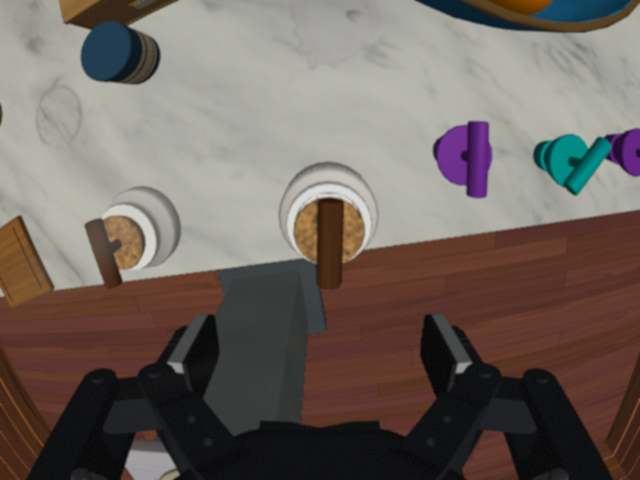

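The wrist view shows the bar from (332,198) to (328,289), in the tall crock at about (328,215).

```bash
python3 - <<'E'
from h import *
c=load('w1'); 
px=c['pixels'].astype(int); w=px[195:292,314:346]; m=(w.sum(2)<190).astype(np.uint8)
k,l,st,ce=cv2.connectedComponentsWithStats(m); j=1+st[1:,4].argmax(); print(st[j])
rows=[(r+195,314+np.where(l[r]==j)[0].mean()) for r in range(97) if (l[r]==j).sum()>8]
for r,u in (rows[3],rows[len(rows)//2],rows[-4]): print(r,u,atz(c,u,r,.13,True))
a,b=[atz(c,u,r,.13,True) for r,u in(rows[3],rows[-4])]; d=a-b; print(np.degrees(np.arctan2(d[1],d[0])),np.linalg.norm(d),(a+b)/2)
E
```

```text
[   0    3   32   94 2401]
202 329.5 [ 0.54224823 -0.27512862  0.13      ]
245 329.0 [ 0.51322823 -0.27067187  0.13      ]
287 328.0 [ 0.48258429 -0.26566397  0.13      ]
-9.013872791372352 0.06040997023803928 [ 0.51241626 -0.27039629  0.13      ]
```

Emit:
{"op": "send_rows", "data": {
  "increments": [
    [[0, 0.2, 0.8, 0.06, 60], [0, 0.02, 1, 0, 60], [0, 0, 1, 0, 60], [0, 0, 0.9, 0, 60], [0, 0, 0, 0, 60]]
  ]
}}

```text
time: 3.15
eef_pos: [0.5059, -0.2784, 0.1281]
eef_rot: [-3.124, 0.259, 0.02]
ft_force: [0.4, 0.0, -0.6]
finger_gap: 0.599
```

```bash
python3 - <<'E'
from h import *
need((.5125,-.270,.105),-9)
E
```

```text
t 3.15 tcp [ 0.5059 -0.2784  0.1281] yaw -9.49 tilt [-0.012  0.008 -1.   ] F [ 0.4  0.  -0.6] gap 0.599
 need xyz units [ 0.216 -0.37   0.925] spin units -0.061 q [ 0.36  0.57  0.06  2.02 -0.07  0.57 -1.26]
```

Emit:
{"op": "send_rows", "data": {
  "increments": [
    [[0.2, -0.36, 0.45, -0.06, 60], [0, 0, 0.45, 0, 60], [0, 0, 0, 0, 60]]
  ]
}}

```text
time: 3.45
eef_pos: [0.5122, -0.2719, 0.1056]
eef_rot: [-3.126, 0.249, 0.018]
ft_force: [-0.0, 0.6, 0.8]
finger_gap: 0.601
```

```bash
python3 - <<'E'
from h import *
need((.5125,-.270,.105),-9)
c=snap('wrist','w2.png'); 
E
```

```text
t 3.45 tcp [ 0.5122 -0.2719  0.1056] yaw -9.12 tilt [-0.011  0.007 -1.   ] F [-0.   0.6  0.8] gap 0.601
 need xyz units [ 0.001 -0.077  0.026] spin units -0.015 q [ 0.35  0.6   0.06  2.03 -0.07  0.52 -1.27]
```

View pics/w2.png

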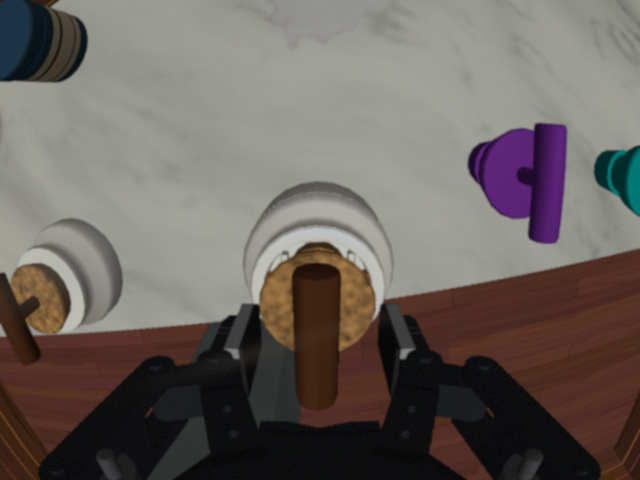

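The bar (column 317) sits midway between the fingers (235 and 395) and runs parallel to the pads. Closing.

Emit:
{"op": "send_rows", "data": {
  "increments": [
    [[0, -0.06, 0, 0, 0], [0, 0, 0, 0, 0], [0, 0, 0, 0, 0], [0, 0, 0, 0, 0], [0, 0, 0, 0, 0]]
  ],
  "newtons": 80
}}

```text
time: 4.0
eef_pos: [0.5139, -0.2707, 0.1085]
eef_rot: [-3.127, 0.249, 0.012]
ft_force: [0.4, 0.6, -1.6]
finger_gap: 0.184
```

```bash
python3 - <<'E'
from h import *
need((.5125,-.270,.105),-9)
E
```

```text
t 4.0 tcp [ 0.5139 -0.2707  0.1085] yaw -9.09 tilt [-0.007  0.005 -1.   ] F [ 0.4  0.6 -1.6] gap 0.184
 need xyz units [-0.059 -0.019  0.139] spin units -0.012 q [ 0.35  0.6   0.06  2.03 -0.07  0.52 -1.27]
```

Emit:
{"op": "send_rows", "data": {
  "increments": [
    [[0, 0.3, 0, 0, 0], [0, 0.3, 0, 0, 0], [0, 0.2, 0, 0, 0]]
  ]
}}

```text
time: 4.3
eef_pos: [0.5127, -0.2809, 0.109]
eef_rot: [-3.117, 0.236, 0.014]
ft_force: [1.1, 10.1, 5.7]
finger_gap: 0.178
```

```bash
python3 - <<'E'
from h import *
need((.5139,-.2707,.1085),-9)
E
```

```text
t 4.3 tcp [ 0.5127 -0.2809  0.109 ] yaw -8.67 tilt [-0.008  0.017 -1.   ] F [ 1.1 10.1  5.7] gap 0.178
 need xyz units [-0.015 -0.412  0.027] spin units 0.042 q [ 0.38  0.6   0.04  2.02 -0.07  0.54 -1.24]
```

Emit:
{"op": "send_rows", "data": {
  "increments": [
    [[0, 0.4, 0, 0, 0], [0, 0.4, 0, 0, 0]]
  ]
}}

```text
time: 4.5
eef_pos: [0.5122, -0.2896, 0.1105]
eef_rot: [-3.104, 0.222, 0.016]
ft_force: [0.3, 26.4, 20.8]
finger_gap: 0.183
```

```bash
python3 - <<'E'
from h import *
need((.5139,-.2707,.1085),-9)
E
```

```text
t 4.5 tcp [ 0.5122 -0.2896  0.1105] yaw -8.19 tilt [-0.008  0.03  -1.   ] F [ 0.3 26.4 20.8] gap 0.183
 need xyz units [-0.039 -0.754  0.101] spin units 0.102 q [ 0.41  0.6   0.03  2.   -0.08  0.56 -1.21]
```

Emit:
{"op": "send_rows", "data": {
  "increments": [
    [[0, -0.4, 0, 0, 0], [0, -0.4, 0, 0, 0], [0, -0.4, 0, 0, 0], [0, -0.4, 0, 0, 0]]
  ]
}}

```text
time: 4.9
eef_pos: [0.5174, -0.2605, 0.1136]
eef_rot: [-3.115, 0.234, 0.007]
ft_force: [-2.3, -13.6, -0.1]
finger_gap: 0.183
```

```bash
python3 - <<'E'
from h import *
need((.5139,-.2707,.1085),-9)
E
```

```text
t 4.9 tcp [ 0.5174 -0.2605  0.1136] yaw -8.6 tilt [-0.003  0.018 -1.   ] F [ -2.3 -13.6  -0.1] gap 0.183
 need xyz units [-0.078  0.427  0.197] spin units 0.05 q [ 0.35  0.59  0.04  2.03 -0.08  0.54 -1.27]
```

Emit:
{"op": "send_rows", "data": {
  "increments": [
    [[0, -0.3, 0.1, 0, 0], [0, -0.4, 0.1, 0, 0], [0, -0.3, 0.05, 0, 0]]
  ]
}}

```text
time: 5.2
eef_pos: [0.5196, -0.2566, 0.1133]
eef_rot: [3.124, -0.257, 0.008]
ft_force: [-7.4, -13.3, 7.8]
finger_gap: 0.179
```

```bash
python3 - <<'E'
from h import *
need((.5139,-.2707,.1085),-9)
c=snap('wrist','w3.png');cv2.imwrite('pics/w3c.png',c['pixels'][150:450,140:500,::-1])
E
```

```text
t 5.2 tcp [ 0.5196 -0.2566  0.1133] yaw -9.42 tilt [ 0.005 -0.007 -1.   ] F [ -7.4 -13.3   7.8] gap 0.179
 need xyz units [-0.132  0.591  0.194] spin units -0.053 q [ 0.31  0.58  0.07  2.05 -0.07  0.51 -1.31]
```

View pics/w3c.png

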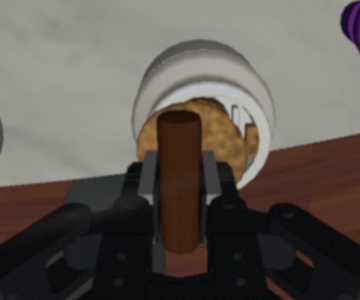

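The crop shows the stopper leaning clearly to +y, with the −y shoe exposed at about crop (245,125). The grip holds. I'll push a little further, fix the x drift, then lean back the other way.

Emit:
{"op": "send_rows", "data": {
  "increments": [
    [[-0.12, -0.4, 0.05, 0, 0], [-0.12, -0.4, 0.05, 0, 0]]
  ]
}}

```text
time: 5.45
eef_pos: [0.5182, -0.2502, 0.115]
eef_rot: [3.106, -0.273, 0.026]
ft_force: [-1.5, -17.0, 18.9]
finger_gap: 0.179
```

```bash
python3 - <<'E'
from h import *
need((.5139,-.2707,.1085),-9)
E
```

```text
t 5.45 tcp [ 0.5182 -0.2502  0.115 ] yaw -10.05 tilt [ 0.015 -0.025 -1.   ] F [ -1.5 -17.   18.9] gap 0.179
 need xyz units [-0.033  0.831  0.278] spin units -0.131 q [ 0.28  0.57  0.09  2.07 -0.06  0.48 -1.34]
```

Emit:
{"op": "send_rows", "data": {
  "increments": [
    [[0, 0.4, 0.05, 0, 0], [0, 0.4, 0.05, 0, 0], [0, 0.4, 0.05, 0, 0], [0, 0.4, 0.05, 0, 0], [0, 0.4, 0, 0, 0], [0, 0.3, 0, 0, 0]]
  ]
}}

```text
time: 6.05
eef_pos: [0.5173, -0.2643, 0.1185]
eef_rot: [-3.109, 0.226, -0.023]
ft_force: [1.7, 14.2, 8.6]
finger_gap: 0.177
```

```bash
python3 - <<'E'
from h import *
need((.5139,-.2707,.1085),-9)
E
```

```text
t 6.05 tcp [ 0.5173 -0.2643  0.1185] yaw -8.33 tilt [ 0.017  0.023 -1.   ] F [ 1.7 14.2  8.6] gap 0.177
 need xyz units [-0.104  0.283  0.39 ] spin units 0.083 q [ 0.37  0.58  0.03  2.03 -0.08  0.53 -1.25]
```

Emit:
{"op": "send_rows", "data": {
  "increments": [
    [[-0.1, 0.4, 0, 0, 0], [0, 0.4, 0, 0, 0], [0, 0.4, 0, 0, 0]]
  ]
}}

```text
time: 6.35
eef_pos: [0.5163, -0.2717, 0.1217]
eef_rot: [-3.086, 0.197, -0.024]
ft_force: [0.8, 17.5, 19.5]
finger_gap: 0.178
```

```bash
python3 - <<'E'
from h import *
need((.5139,-.2707,.1085),-9)
c=snap('wrist','w4.png');s=snap('side','s4.png')
a=cv2.resize(c['pixels'][180:440,170:470],None,fx=1.33,fy=1.33); b=cv2.resize(s['pixels'][180:310,285:385],None,fx=3.46*.77,fy=3.46*.77,interpolation=2)
h=max(a.shape[0],b.shape[0]);p=lambda i:np.pad(i,((0,h-i.shape[0]),(0,0),(0,0)))
cv2.imwrite('pics/c4.png',np.hstack([p(a),p(b)])[:,:,::-1])
E
```

```text
t 6.35 tcp [ 0.5163 -0.2717  0.1217] yaw -7.33 tilt [ 0.018  0.048 -0.999] F [ 0.8 17.5 19.5] gap 0.178
 need xyz units [-0.108 -0.     0.526] spin units 0.208 q [ 0.42  0.58 -0.    2.02 -0.09  0.55 -1.2 ]
```

View pics/c4.png

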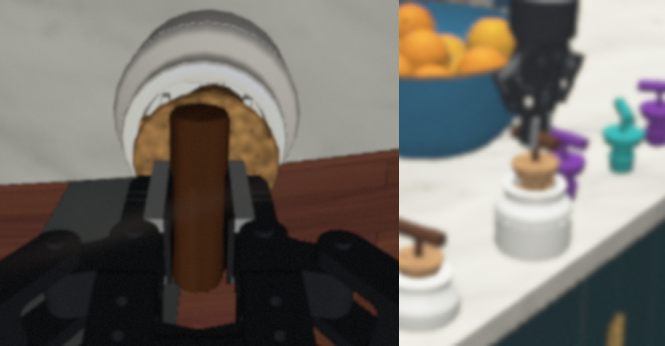

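The stopper has already risen about 13 mm: the cork stands clear of the rim in the side view, and the bar is still well gripped. Trying a gentle lift.

Emit:
{"op": "send_rows", "data": {
  "increments": [
    [[0, 0, -0.1, 0, 0], [0, 0, -0.3, 0, 0], [0, 0, -0.3, 0, 0]]
  ]
}}

```text
time: 6.75
eef_pos: [0.5146, -0.2712, 0.1382]
eef_rot: [-3.084, 0.196, -0.018]
ft_force: [0.2, -0.4, -0.7]
finger_gap: 0.177
```

```bash
python3 - <<'E'
from h import *
need((.5139,-.2707,.1085),-9); print(bot.sense()['moment'])
E
```

```text
t 6.75 tcp [ 0.5146 -0.2712  0.1382] yaw -7.28 tilt [ 0.015  0.05  -0.999] F [ 0.2 -0.4 -0.7] gap 0.177
 need xyz units [-0.04   0.043  1.188] spin units 0.215 q [ 0.42  0.55 -0.    2.01 -0.09  0.59 -1.2 ]
[-0.11138192 -0.01616446  0.0313164 ]
```

Forces now read zero apart from the weight, so it's free. Lifting clear.

Emit:
{"op": "send_rows", "data": {
  "increments": [
    [[0, 0, -0.5, 0, 0], [0, 0, -0.8, 0, 0], [0, 0, -1, 0, 0], [0, 0, -1, 0, 0], [0, 0, 0, 0, 0]]
  ]
}}

```text
time: 7.25
eef_pos: [0.5133, -0.2812, 0.2294]
eef_rot: [-3.09, 0.205, -0.026]
ft_force: [0.4, 0.3, -1.6]
finger_gap: 0.174
```

```bash
python3 - <<'E'
from h import *
need((.505,.164,.215),10)
T=load('top0'); m=cv2.cvtColor(T['pixels'],cv2.COLOR_RGB2HSV)[220:290,145:212]
k=((m[...,1]>80)&(m[...,2]>80)).astype(np.uint8); 
n,l,st,ce=cv2.connectedComponentsWithStats(k); j=1+st[1:,4].argmax(); pts=np.argwhere(l==j)[:,::-1].astype(np.float32)+np.float32([145,220])
r=cv2.minAreaRect(pts);print(r,len(pts))
P=[atz(T,*q,.012) for q in cv2.boxPoints(r)];print(np.round(P,3),np.mean(P,0),[np.linalg.norm(P[i]-P[i-1]).round(4) for i in range(4)])
E
```

```text
t 7.25 tcp [ 0.5133 -0.2812  0.2294] yaw -7.61 tilt [ 0.019  0.043 -0.999] F [ 0.4  0.3 -1.6] gap 0.174
 need xyz units [ -2.696 -17.566   1.339] spin units -2.201 q [ 0.42  0.44  0.02  1.93 -0.08  0.78 -1.21]
((181.84117126464844, 263.5352783203125), (62.36751174926758, 51.95484924316406), 77.47119140625) 2571
[[0.548 0.233 0.012]
 [0.572 0.11  0.012]
 [0.426 0.079 0.012]
 [0.402 0.201 0.012]] [0.48699179 0.15534522 0.012     ] [np.float64(0.1497), np.float64(0.1253), np.float64(0.1495), np.float64(0.1241)]
```

Emit:
{"op": "send_rows", "data": {
  "increments": [
    [[-0.12, -0.5, 0.03, 0, 0], [-0.15, -0.9, 0.04, 0, 0], [-0.15, -0.95, 0.04, 0, 0], [-0.15, -0.95, 0.04, 0, 0], [-0.15, -0.95, 0.04, 0, 0], [-0.15, -0.95, 0.04, 0, 0], [-0.15, -0.95, 0.04, 0, 0], [-0.15, -0.95, 0.04, 0, 0], [-0.15, -0.95, 0.04, 0, 0], [-0.15, -0.95, 0.04, 0, 0], [-0.15, -0.95, 0.04, 0, 0], [-0.15, -0.95, 0.04, 0, 0], [-0.15, -0.95, 0.04, 0, 0], [-0.15, -0.95, 0.04, 0, 0], [-0.15, -0.8, 0.04, 0, 0], [-0.15, -0.5, 0.04, 0, 0], [0, 0, 0, 0, 0], [0, 0, 0, 0, 0]]
  ]
}}

```text
time: 9.05
eef_pos: [0.4878, 0.0977, 0.2199]
eef_rot: [-3.094, 0.205, -0.003]
ft_force: [-0.1, 0.1, -1.7]
finger_gap: 0.178
```

```bash
python3 - <<'E'
from h import *
need((.505,.164,.215),10)
c=snap('top','t5.png');s=snap('side','s5.png')
a=cv2.resize(c['pixels'][190:300,120:320],None,fx=2,fy=2); b=cv2.resize(s['pixels'][220:370,190:350],None,fx=2.4,fy=2.4,interpolation=2)
h=max(a.shape[0],b.shape[0]);p=lambda i:np.pad(i,((0,h-i.shape[0]),(0,0),(0,0)))
cv2.imwrite('pics/c5.png',np.hstack([p(a),p(b)])[:,:,::-1])
E
```

```text
t 9.05 tcp [0.4878 0.0977 0.2199] yaw -7.59 tilt [ 0.004  0.041 -0.999] F [-0.1  0.1 -1.7] gap 0.178
 need xyz units [ 0.331 -2.71   0.308] spin units -2.199 q [-0.26  0.34 -0.03  2.13 -0.05  0.65 -1.96]
```

View pics/c5.png

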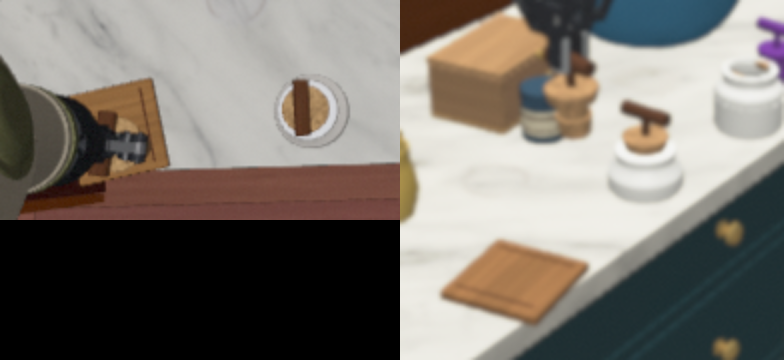

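The crop shows the tall crock open and the stopper hanging nearly upright in the gripper. The trivet and the short crock are undisturbed. Moving over the trivet centre.

Emit:
{"op": "send_rows", "data": {
  "increments": [
    [[0.1, -0.8, 0.1, 0, 0], [0.1, -0.8, 0.1, 0, 0], [0.1, -0.7, 0.1, 0, 0], [0, -0.35, 0, 0, 0], [0, 0, 0.5, 0, 0], [0, 0, 0.9, 0, 0], [0, 0, 0.9, 0, 0], [0, 0, 0.9, 0, 0], [0, 0, 0.5, 0, 0], [0, 0, 0, 0, 0]]
  ]
}}

```text
time: 10.15
eef_pos: [0.5055, 0.1548, 0.1168]
eef_rot: [-3.097, 0.232, -0.004]
ft_force: [-0.1, 0.0, -0.2]
finger_gap: 0.177
```

```bash
python3 - <<'E'
from h import *
need((.505,.164,.0765),-8)
c=snap('wrist','w6.png');s=snap('side','s6.png')
t=bot.sense()['eef_pos']
for dz in(.058,.0645,.070): print(dz,proj(s,t-[0,0,dz]),'tcp-foot')
a=cv2.resize(c['pixels'][100:480,130:510],None,fx=.95,fy=.95); b=cv2.resize(s['pixels'][270:370,180:290],None,fx=3.6,fy=3.6,interpolation=2)
h=max(a.shape[0],b.shape[0]);p=lambda i:np.pad(i,((0,h-i.shape[0]),(0,0),(0,0)))
cv2.imwrite('pics/c6.png',np.hstack([p(a),p(b)])[:,:,::-1])
E
```

```text
t 10.15 tcp [0.5055 0.1548 0.1168] yaw -8.56 tilt [ 0.005  0.036 -0.999] F [-0.1  0.  -0.2] gap 0.177
 need xyz units [-0.076 -0.302  1.624] spin units -0.07 q [-0.36  0.53 -0.03  2.16 -0.04  0.43 -2.08]
0.058 [238.51571639 315.96590529] tcp-foot
0.0645 [238.63044037 318.30053353] tcp-foot
0.07 [238.72715467 320.26866546] tcp-foot
```

View pics/c6.png

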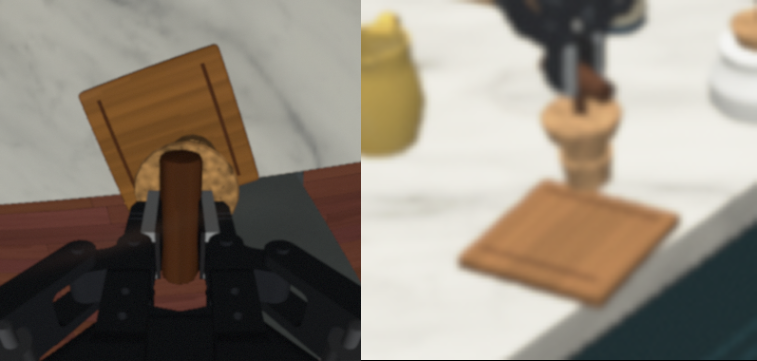

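The wrist crop shows the stopper upright in the grip. The side crop has its foot at about (585,188), which is (242,322) in the full frame. That is within a few pixels of the (239,318) predicted. Lowering to touch.

Emit:
{"op": "send_rows", "data": {
  "increments": [
    [[0, -0.3, 0.6, 0, 0], [0, 0, 0.5, 0, 0], [0, 0, 0.25, 0, 0], [0, 0, 0.1, 0, 0]]
  ]
}}

```text
time: 10.65
eef_pos: [0.5106, 0.1647, 0.0829]
eef_rot: [-3.093, 0.233, -0.017]
ft_force: [-4.0, -4.1, 55.2]
finger_gap: 0.178
```

```bash
python3 - <<'E'
from h import *
need((.505,.164,.0765),-8)
E
```

```text
t 10.65 tcp [0.5106 0.1647 0.0829] yaw -8.63 tilt [ 0.014  0.039 -0.999] F [-4.  -4.1 55.2] gap 0.178
 need xyz units [-0.218  0.071  0.253] spin units -0.079 q [-0.38  0.59 -0.03  2.17 -0.04  0.35 -2.09]
```

Contact came early (about 6 mm above my estimate) and hard. Easing off before release.

Emit:
{"op": "send_rows", "data": {
  "increments": [
    [[0, 0, -0.08, 0, 0], [0, 0, 0, 0, 0]]
  ]
}}

```text
time: 10.85
eef_pos: [0.5111, 0.1648, 0.0851]
eef_rot: [-3.093, 0.233, -0.019]
ft_force: [0.6, 0.5, -0.8]
finger_gap: 0.172
```

```bash
python3 - <<'E'
from h import *
need((.505,.164,.0765),-8)
E
```

```text
t 10.85 tcp [0.5111 0.1648 0.0851] yaw -8.62 tilt [ 0.016  0.039 -0.999] F [ 0.6  0.5 -0.8] gap 0.172
 need xyz units [-0.241  0.083  0.339] spin units -0.078 q [-0.38  0.59 -0.03  2.17 -0.04  0.36 -2.09]
```

Emit:
{"op": "send_rows", "data": {
  "increments": [
    [[0, 0, 0.06, 0, 0], [0, 0, 0, 0, 0]]
  ]
}}

```text
time: 11.05
eef_pos: [0.5113, 0.1649, 0.0835]
eef_rot: [-3.092, 0.233, -0.02]
ft_force: [0.4, -0.9, 3.9]
finger_gap: 0.177
```

```bash
python3 - <<'E'
from h import *
need((.505,.164,.0765),-8)
s=snap('side','s7.png');cv2.imwrite('pics/c7.png',cv2.resize(s['pixels'][270:370,180:300],None,fx=5,fy=5,interpolation=2)[:,:,::-1])
E
```

```text
t 11.05 tcp [0.5113 0.1649 0.0835] yaw -8.62 tilt [ 0.016  0.039 -0.999] F [ 0.4 -0.9  3.9] gap 0.177
 need xyz units [-0.247  0.086  0.275] spin units -0.077 q [-0.38  0.59 -0.03  2.17 -0.04  0.35 -2.09]
```

View pics/c7.png

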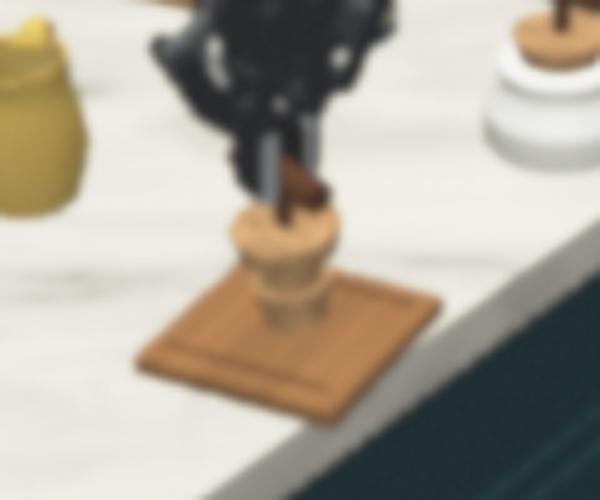

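The foot rests near the trivet centre (crop (290,325)) with 4 N of contact force. Releasing and retreating straight up.

Emit:
{"op": "send_rows", "data": {
  "increments": [
    [[0, 0, 0, 0, 30], [0, 0, 0, 0, 45], [0, 0, 0, 0, 60], [0, 0, 0, 0, 60], [0, 0, -0.3, 0, 60], [0, 0, -0.6, 0, 60], [0, 0, -1, 0, 60], [0, 0, -1, 0, 60], [0, 0, -1, 0, 60], [0, 0, -1, 0, 60], [0, 0, 0, 0, 60], [0, 0, 0, 0, 60]]
  ]
}}

```text
time: 12.3
eef_pos: [0.5082, 0.1597, 0.2126]
eef_rot: [-3.093, 0.232, -0.018]
ft_force: [-0.1, -0.5, -0.4]
finger_gap: 0.598
```

```bash
python3 - <<'E'
from h import *
need((.505,.164,.2),-8)
c=snap('wrist','w8.png');s=snap('side','s8.png')
a=cv2.resize(c['pixels'][100:480,130:510],None,fx=.95,fy=.95); b=cv2.resize(s['pixels'][270:370,180:290],None,fx=3.6,fy=3.6,interpolation=2)
h=max(a.shape[0],b.shape[0]);p=lambda i:np.pad(i,((0,h-i.shape[0]),(0,0),(0,0)))
cv2.imwrite('pics/c8.png',np.hstack([p(a),p(b)])[:,:,::-1])
E
```

```text
t 12.3 tcp [0.5082 0.1597 0.2126] yaw -8.59 tilt [ 0.014  0.039 -0.999] F [-0.1 -0.5 -0.4] gap 0.598
 need xyz units [-0.156 -0.131  0.507] spin units -0.074 q [-0.38  0.39 -0.02  2.08 -0.04  0.65 -2.09]
```

View pics/c8.png

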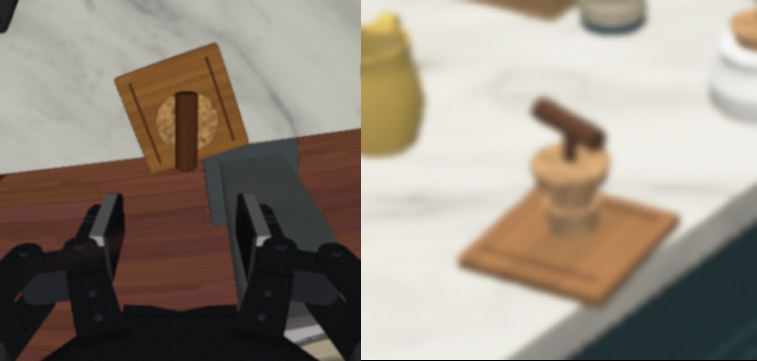

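The stopper stands upright at the centre of the trivet (crop (570,230)). The gripper is open and well clear. Handing in.

```bash
python3 -c "
from workcell import bot
print(bot.hand_in())"
```

```text
the job is handed in; nothing more can be done
None
```

I took the stopper out of the taller crock and stood it foot down near the centre of the trivet. I then released it and handed the job in at about 12.3 s.

- **Rocking:** I gripped the bar and leaned the stopper to −y, then +y, then back towards −y. It came free during that second −y swing, so the second swing to +y was never made. It lifted out with only its weight on the wrist.
- **Last checks:** the wrist and side pictures show the stopper standing on the trivet on its foot. The gripper is open about 120 mm above where it let go, with wrist force near zero. The tall crock showed empty on the way to the trivet.
- **What disagreed:** the foot touched the trivet about 6 mm earlier than I estimated, because the bar had slipped in the pads. This gave a brief 55 N at the wrist, pressed through the stopper's foot. I eased off to about 4 N before letting go. That is under the 120 N wrist limit. The 40 N limit covers the arm or gripper body pressing on something, and I saw no sign of either touching anything.
- **Tilt and drift:** the tool was tilted about 2° at release. Rows often fell short or drifted by a few millimetres, so I corrected from the measured pose.

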